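Close the sample jar vents in order

TASK

Before these seed samples go into storage, close their vents: with a fingertip, gently press the white plug in the lid fully down, first on the green-lidded jar, then the yellow, then the blue. Leave the red-lidded jar's vent open. Only press the plugs from above: do not lift, shift or tip any jar, and leave the other things on the bench where they are.

Things in the scene. Friction and masses are not known exactly. Their poses are not given: they have to be found in the camera images.
- jar_green: loose glass sample jar of seed with a green lid, standing on the work surface: 80 mm across at the lid (76 mm at the glass), lid's upper face 100 mm above its base, 0.35 to 0.7 kg. Origin at the centre of its underside, z up.
- vent_green_top (a point): centre of the upper face of the round white vent plug in the middle of the green lid: a springy rubber cap, 30 mm across and 8 mm thick, on a black stem; its top stands 24 to 26 mm above the lid while the vent is open, 14 mm when closed. This point moves with the cap; z up.
- vent_green (a joint): how far the vent plug of the green-lidded jar is pressed down, m: 0 to 0.002 at the start (open), 0.012 when fully closed (stem at its stop). Moves straight down in the jar against about 3 N of steady friction, with no spring: it stays where it is left. Once the stem is at its stop, the rubber cap gives up to 6 mm more (from 4.5 N, about 1.5 N per mm) and springs back when let go; pressing it hard is needless.
- jar_yellow: loose glass sample jar of seed with a yellow lid, standing on the work surface: 80 mm across at the lid (76 mm at the glass), lid's upper face 100 mm above its base, 0.35 to 0.7 kg. Origin at the centre of its underside, z up.
- vent_yellow_top (a point): centre of the upper face of the round white vent plug in the middle of the yellow lid: a springy rubber cap, 30 mm across and 8 mm thick, on a black stem; its top stands 24 to 26 mm above the lid while the vent is open, 14 mm when closed. This point moves with the cap; z up.
- vent_yellow (a joint): how far the vent plug of the yellow-lidded jar is pressed down, m: 0 to 0.002 at the start (open), 0.012 when fully closed (stem at its stop). Moves straight down in the jar against about 3 N of steady friction, with no spring: it stays where it is left. Once the stem is at its stop, the rubber cap gives up to 6 mm more (from 4.5 N, about 1.5 N per mm) and springs back when let go; pressing it hard is needless.
- jar_blue: loose glass sample jar of seed with a blue lid, standing on the work surface: 80 mm across at the lid (76 mm at the glass), lid's upper face 100 mm above its base, 0.35 to 0.7 kg. Origin at the centre of its underside, z up.
- vent_blue_top (a point): centre of the upper face of the round white vent plug in the middle of the blue lid: a springy rubber cap, 30 mm across and 8 mm thick, on a black stem; its top stands 24 to 26 mm above the lid while the vent is open, 14 mm when closed. This point moves with the cap; z up.
- vent_blue (a joint): how far the vent plug of the blue-lidded jar is pressed down, m: 0 to 0.002 at the start (open), 0.012 when fully closed (stem at its stop). Moves straight down in the jar against about 3 N of steady friction, with no spring: it stays where it is left. Once the stem is at its stop, the rubber cap gives up to 6 mm more (from 4.5 N, about 1.5 N per mm) and springs back when let go; pressing it hard is needless.
- jar_red: loose glass sample jar of seed with a red lid, standing on the work surface: 80 mm across at the lid (76 mm at the glass), lid's upper face 100 mm above its base, 0.35 to 0.7 kg. Origin at the centre of its underside, z up.
- vent_red_top (a point): centre of the upper face of the round white vent plug in the middle of the red lid: a springy rubber cap, 30 mm across and 8 mm thick, on a black stem; its top stands 24 to 26 mm above the lid while the vent is open, 14 mm when closed. This point moves with the cap; z up.
- vent_red (a joint): how far the vent plug of the red-lidded jar is pressed down, m: 0 to 0.002 at the start (open), 0.012 when fully closed (stem at its stop). Moves straight down in the jar against about 3 N of steady friction, with no spring: it stays where it is left. Once the stem is at its stop, the rubber cap gives up to 6 mm more (from 4.5 N, about 1.5 N per mm) and springs back when let go; pressing it hard is needless.
- seed_dish: loose white porcelain dish of seeds, 68 mm across, 14 mm high; origin at the centre of its underside. Leave alone.
- tweezers: loose steel tweezers lying flat, 130 mm long along their x, 9 mm high; origin under the middle. Leave alone.
- loupe: loose black stand magnifier, 48 mm across, 44 mm high; origin at the centre of its underside. Leave alone.
- brush: loose small brush lying along its x, under 35 mm high; origin under the middle. Leave alone.
- scoop: loose spoon-shaped sample scoop lying along its x, under 35 mm high; origin under the middle. Leave alone.
- steel_cup: loose open steel cup, 70 mm across, 75 mm high; origin at the centre of its underside. Leave alone.

How it is judged:
By the outcome, as a careful person would: the job done as asked, in the order asked, and still so for the second after the job is handed in, with the robot touching nothing.
It also fails if it takes over 48 s, if anything falls off the work surface, if the arm or the gripper's body presses on something with over 40 N, if the wrist force passes 120 N, or if a joint passes its speed limit or range.

ROBOT

A 6-joint arm with a two-finger parallel gripper is mounted at the origin on the work surface. World frame = base frame: x ahead of the robot, y to its left, z up, the work surface at z = 0. Lengths are in m, angles in rad, forces in N, time in s.
With the tool pointing down it reaches from about 0.3 to 0.75 m from the base axis. Payload 8.5 kg.
Tool frame: the origin (TCP) lies midway between the tips of the shut fingers; the grasp point (between the pads) lies 19 mm behind it (robot.tcp_to_grasp is the distance from the TCP to the grasp point, in m); z points along the fingers, y is the direction in which the jaws open and shut (so a half turn about z gives the same grasp; the last joint's range is limited). The gripper opens to 85 mm and grips with 20 to 120 N. Pads are 22 mm wide; open, the fingers measure 114 mm over their backs; the gripper's body (76 mm by 85 mm) begins 54 mm behind the grasp point. The pads swing forward as they close: fully open they stand 13 mm farther back than shut.
Start: joints at [-1.463, 0.381, 1.297, -0, 1.464, -0.215], TCP at [0.174, -0.522, 0.231] pointing down, gripper open.
Joint ranges: [-3.11, 3.11], [-0.89, 2.33], [0.22, 2.48], [-1.42, 4.56], [0.17, 2.85], [-2.88, 2.88]. Speed limits (rad/s): [2.39, 2.39, 3.14, 3.14, 3.14, 3.14].

INTERFACE

Orientations are given as a unit quaternion [w, x, y, z].
In Python, from bench import robot gives the robot as it stands.
- The arm moves only by the tool arm_command, never from a script. Its argument "moves" is one flat list of numbers, 5 for each row, row after row: the opening, from 0 (shut) to 1 (fully open), then the shift along the world's x, y, z in m, then the turn about the world's z in rad. A call has 1 to 8 rows; each row shifts and turns the commanded pose from where the row before left it; what a row does not reach is not made up. A row lasts 1/12 s, in which the tool goes at most 41.7 mm and 7.16 degrees, less where a joint would pass 70% of its speed; a pose out of reach is approached as far as the arm can. A call with a gripper value outside its range is refused whole. The fingers move at their own pace and stop on an object; "grip_force" is the grip in N (left out, the last holds). Time passes only in rows, so rows that do not move let the fingers close. It gives the time, the measured TCP pose, the force and the opening at its end, in the units of the state.
- robot.read_state(): the state, without advancing time (a new reading comes with each control period).
- robot.snapshot(name): name is "side" or "top"; returns a dict with "img" (420x560x3 uint8, red, green, blue), "K" (3x3 intrinsics, pixels), "world_from_camera" (4x4, takes a point from camera to world coordinates). Camera axes: x right, y down, z forward; pixel columns grow to the right and rows downward; lengths in m; the calibration is good to about 2 mm. A picture is of the moment at which its call begins. There is no depth.
- robot.sign_off(): hands the job in, once; it reports no verdict.
Trained networks look in the newest picture that a camera, given by its name, has taken for a name from the list of things; names that differ only in an ending like _2 or _b are one class to them, and where a whole thing is asked for, a point or a joint stands for the part that bears it (a point fixed in the world has none). Each returns a list of dicts, best first, with "score" (0 to 1); they miss things now and then, are a little off and sometimes report something else, mostly with a low value. They report only what shows in the picture. A call takes as long as a camera call.
- robot.silhouettes(thing, camera): "mask" (420x560 bool, what is visible of it) and "centre" ([column, row] in pixels, amid what is visible of it).
The state is a dict: "time_s": time; "joint_positions": joint angles; "joint_vel": joint speeds; "effort": joint torques, N m; "tcp_pos": TCP position; "eef_rot": TCP orientation; "ft_force": force on the tool from outside, world axes, zero at the start; "moment": the same for the moment, N m; "gripper_width": finger opening in m.
Only numpy, scipy, OpenCV 4.12 (cv2) and the standard library are available. Lean on these libraries where they do the work, as an engineer would, in place of code of your own. Each camera call takes 0.05 s, during which the arm holds its last target. There are 200 camera calls.

## Working session

There is one attempt and no reset: what is moved stays moved. The work goes in short steps, Python scripts to look and compute and a tool call to move; the robot and the scene stay as the last step left them, time stands still between calls to the robot, and variables do not carry over. Pictures are saved under pics/ and viewed, about 8 in all and at most 12, crops included, and the job is handed in when it is done.

Besides the shell and the picture viewer there is one more tool, called in YAML: its name, and indented under it one key for each argument. arm_command: Moves the arm, as the interface text tells. Its arguments: {"type":"object","properties":{"moves":{"type":"array"},"grip_force":{"type":"number"}},"required":["moves"]}

```bash
mkdir -p pics; cat > h.py <<'E'
import numpy as np, cv2
from bench import robot
def ray(s,px):
    K=np.array(s["K"]);T=np.array(s["world_from_camera"])
    d=T[:3,:3]@np.linalg.solve(K,[px[0],px[1],1.]);return T[:3,3],d
def atz(s,px,z):
    o,d=ray(s,px);return o+d*(z-o[2])/d[2]
def proj(s,p):
    T=np.linalg.inv(np.array(s["world_from_camera"]));c=T[:3,:3]@p+T[:3,3];u=np.array(s["K"])@c;return u[:2]/u[2]
def tri(rs):
    A=0;b=0
    for o,d in rs:
        d=d/np.linalg.norm(d);P=np.eye(3)-np.outer(d,d);A=A+P;b=b+P@o
    return np.linalg.solve(A,b)
E
python3 - <<'E'
from h import *
S={}
for n in("top","side"):
    S[n]=robot.snapshot(n);cv2.imwrite(f"pics/{n}0.png",S[n]["img"][:,:,::-1])
for c in("green","yellow","blue","red"):
    for n in("top","side"):
        for t in("vent_%s_top"%c,"jar_"+c):
            r=robot.silhouettes(t,n)
            for q in r[:2]:
                ys,xs=np.nonzero(q["mask"]);print(t,n,round(q["score"],2),np.round(q["centre"],1),xs.size,xs.min(),xs.max(),ys.min(),ys.max(),np.round(atz(S[n],q["centre"],.125),3))
s=robot.read_state();print(s["time_s"],s["ft_force"],s["tcp_pos"],s["gripper_width"])
for n in S: print(n,np.round(S[n]["world_from_camera"],3).tolist())
E
```

```text
vent_green_top top 0.65 [357.2 260.6] 99 352 363 256 266 [ 0.429 -0.185  0.125]
vent_green_top top 0.55 [225.5 258.4] 117 219 230 256 267 [0.436 0.142 0.125]
jar_green top 0.64 [229.1 261.3] 815 211 242 245 276 [0.429 0.133 0.125]
vent_green_top side 0.64 [280.6 238.5] 79 275 286 234 241 [0.423 0.15  0.125]
jar_green side 0.93 [282.6 260.9] 1737 263 298 233 290 [0.377 0.212 0.125]
jar_green side 0.59 [270.8 179.5] 81 265 274 175 186 [ 0.602 -0.069  0.125]
vent_yellow_top top 0.45 [202.5 177.5] 104 198 208 171 182 [0.638 0.201 0.125]
vent_yellow_top top 0.18 [352.8 259.7] 886 336 371 246 276 [ 0.431 -0.174  0.125]
jar_yellow top 0.86 [204.4 176.3] 914 188 223 162 195 [0.641 0.196 0.125]
jar_yellow top 0.58 [222.2 260.4] 90 219 229 257 267 [0.431 0.15  0.125]
vent_yellow_top side 0.52 [189.9 222.7] 114 185 197 217 227 [0.637 0.21  0.125]
jar_yellow side 0.93 [197.5 244.8] 1548 176 213 218 271 [0.561 0.264 0.125]
vent_blue_top top 0.46 [357.8 261.6] 115 352 363 256 267 [ 0.426 -0.186  0.125]
jar_blue top 0.91 [351.8 258.6] 887 336 371 245 276 [ 0.434 -0.172  0.125]
vent_blue_top side 0.58 [348.8 179.2] 64 343 353 176 182 [ 0.42  -0.182  0.125]
jar_blue side 0.97 [349.3 200.2] 1145 333 362 176 222 [ 0.37  -0.078  0.125]
vent_red_top top 0.51 [314.7 186.2] 105 308 318 182 193 [ 0.615 -0.081  0.125]
jar_red top 0.6 [309.6 190.2] 850 295 328 173 205 [ 0.605 -0.068  0.125]
jar_red side 0.68 [266.8 196.4] 1119 256 284 175 221 [0.556 0.015 0.125]
0.9 [0.26904473 0.72386037 0.65529119] [ 0.17444949 -0.52157004  0.23132647] 0.08545301200464858
top [[-0.005, -0.997, 0.074, 0.481], [-1.0, 0.004, -0.015, 0.03], [0.014, -0.075, -0.997, 1.145], [0.0, 0.0, 0.0, 1.0]]
side [[-0.826, -0.278, 0.49, 0.024], [-0.563, 0.446, -0.696, 0.73], [-0.025, -0.851, -0.525, 0.627], [0.0, 0.0, 0.0, 1.0]]
```

View pics/top0.png

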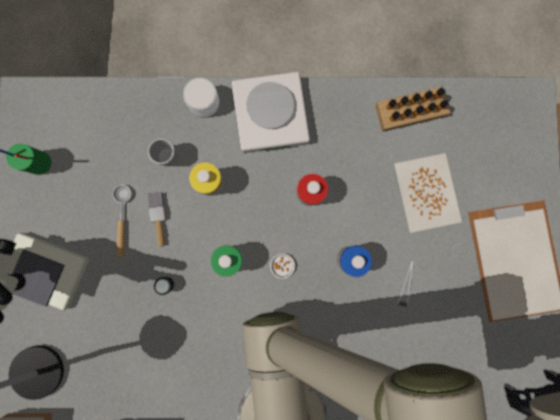

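View pics/side0.png

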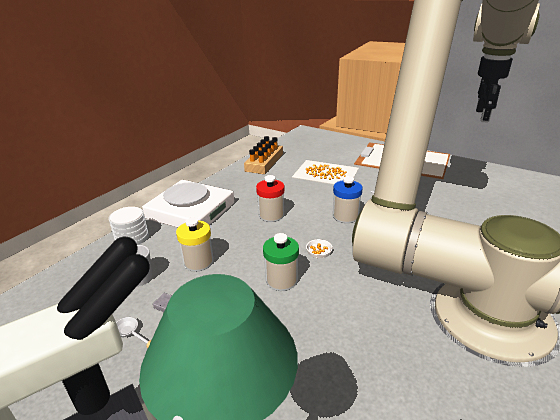

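The side view shows green (281,239), yellow (193,226), blue (348,181) and red (270,180) caps, all white and unobstructed. In the top view they are at about (225,261), (203,176), (358,262) and (314,187). I'll refine these with white-blob centroids and move towards green meanwhile.

```bash
cat > m.py <<'E'
from h import *
G={"green":((225,261),(281,239)),"yellow":((203,177),(193,226)),"blue":((358,262),(348,180)),"red":((314,187),(270,180))}
def blob(img,c):
    x,y=c;r=12;p=img[y-r:y+r+1,x-r:x+r+1]
    h=cv2.cvtColor(p,cv2.COLOR_RGB2HSV);m=((h[...,1]<60)&(h[...,2]>150)).astype(np.uint8)
    n,l,st,ce=cv2.connectedComponentsWithStats(m)
    i=1+np.argmax(st[1:,4]-8*np.hypot(*(ce[1:]-r).T));return ce[i]+[x-r,y-r],st[i]
def loc():
    S={n:robot.snapshot(n) for n in("top","side")}
    for c,(t,s) in G.items():
        try:
            bt,st=blob(S["top"]["img"],t);bs,ss=blob(S["side"]["img"],s)
            print(c,bt.round(1),st[2:],bs.round(1),ss[2:],"top",atz(S["top"],bt,.123)[:2].round(4),"side",atz(S["side"],bs,.121)[:2].round(4),"tri",tri([ray(S["top"],bt),ray(S["side"],bs)]).round(4))
        except Exception as e: print(c,e)
    return S
E
python3 -c "
from m import *
S=loc()
s=robot.read_state();print(s['eef_rot'],s['time_s'])"
```

```text
green [224.  261.1] [ 13  13 132] [280.9 233.3] [ 25  16 330] top [0.4292 0.1459] side [0.4371 0.1286] tri [0.4285 0.1439 0.1332]
yellow [203.  175.9] [ 11  11 104] [191.2 218.5] [ 25  13 223] top [0.6427 0.1998] side [0.652 0.191] tri [0.642  0.1991 0.1287]
blue [357.5 261.7] [ 12  13 123] [350.2 175.1] [ 25  16 282] top [ 0.4258 -0.1862] side [ 0.4312 -0.214 ] tri [ 0.4231 -0.1855  0.1348]
red [313.2 187. ] [ 12  11 112] [271.6 175. ] [ 25  15 260] top [ 0.6136 -0.0777] side [ 0.6208 -0.0992] tri [ 0.6097 -0.0784  0.1327]
[-1.61833487e-05  9.87008097e-01  1.60670518e-01  4.49573192e-06] 1.0
```

arm_command:
  moves: [0,0.012,0.038,0,0,0,0.012,0.038,0,0,0,0.012,0.038,0,0,0,0.012,0.038,0,0,0,0.012,0.038,0,0,0,0.012,0.038,0,0,0,0.012,0.038,0,0,0,0.012,0.038,0,0]
  grip_force: 20

```text
time_s: 1.67
tcp_pos: [0.2705, -0.2158, 0.2314]
eef_rot: [0.0, 0.987, 0.16, 0.0]
ft_force: [1.2, -0.0, 0.1]
gripper_width: 0.0001
```

arm_command:
  moves: [0,0.0157,0.0363,0,0,0,0.0157,0.0363,0,0,0,0.0157,0.0363,0,0,0,0.0157,0.0363,0,0,0,0.0157,0.0363,0,0,0,0.0157,0.0363,0,0,0,0.0157,0.0363,0,0,0,0.0157,0.0363,0,0]

```text
time_s: 2.33
tcp_pos: [0.3964, 0.0751, 0.2316]
eef_rot: [0.0, 0.987, 0.161, 0.0]
ft_force: [0.9, -0.9, 0.4]
gripper_width: 0.0001
```

arm_command:
  moves: [0,0.0157,0.0363,0,0,0,0.0157,0.0363,0,0,0,0,0,-0.03,0,0,0,0,-0.03,0,0,0,0,-0.02,0,0,0,0,0,0,0,0,0,0,0,0,0,0,0,0]

```text
time_s: 3.0
tcp_pos: [0.4282, 0.1453, 0.1526]
eef_rot: [0.0, 0.987, 0.161, 0.001]
ft_force: [-0.2, -0.7, 0.1]
gripper_width: 0.0002
```

```bash
python3 - <<'E'
from h import *
s=robot.snapshot("side");t=robot.snapshot("top");st=robot.read_state()
print(np.round(st["tcp_pos"],4),st["ft_force"],st["time_s"],proj(s,np.array(st["tcp_pos"])))
a=cv2.resize(s["img"][190:290,230:330,::-1],None,fx=5,fy=5,interpolation=cv2.INTER_CUBIC)
b=cv2.resize(s["img"][190:260,150:220,::-1],None,fx=4,fy=4,interpolation=cv2.INTER_CUBIC)
c=cv2.resize(s["img"][150:220,310:380,::-1],None,fx=3,fy=3,interpolation=cv2.INTER_CUBIC)
o=np.zeros((500,790,3),np.uint8);o[:,:500]=a;o[:280,510:790]=b;o[290:500,510:720]=c
cv2.imwrite("pics/g1.png",o)
E
```

```text
[0.4283 0.1453 0.1528] [-0.84053689 -0.966985   -0.05642244] 3.1 [279.68988229 226.13901703]
```

View pics/g1.png

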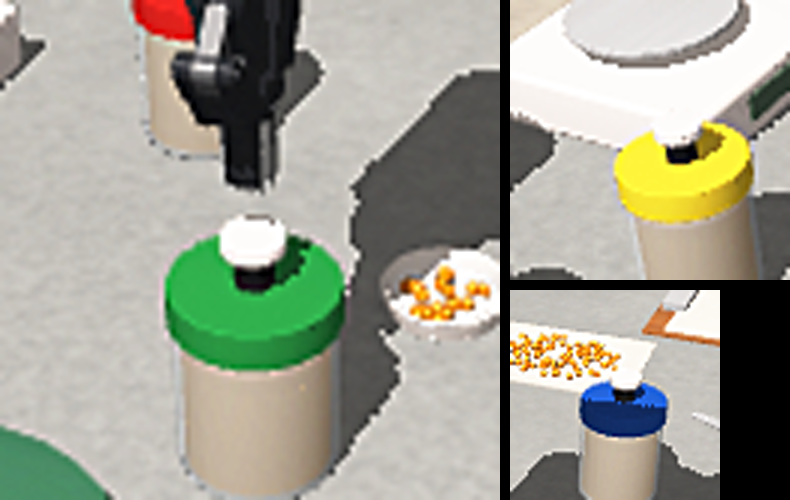

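The fingertip hangs centred over the green cap (crop (247,187) against cap (252,232)). Pressing.

arm_command:
  moves: [0,0,0,-0.015,0,0,0,0,-0.007,0,0,0,0,-0.003,0,0,0,0,-0.003,0,0,0,0,-0.002,0,0,0,0,-0.002,0,0,0,0,0,0,0,0,0,0,0]

```text
time_s: 3.77
tcp_pos: [0.4277, 0.1455, 0.1195]
eef_rot: [-0.0, 0.987, 0.161, 0.0]
ft_force: [0.3, -0.1, 0.6]
gripper_width: -0.0002
```

arm_command:
  moves: [0,0,0,-0.002,0,0,0,0,-0.002,0,0,0,0,-0.001,0,0,0,0,-0.001,0,0,0,0,0,0,0,0,0,0,0]

```text
time_s: 4.27
tcp_pos: [0.4278, 0.1455, 0.1135]
eef_rot: [0.0, 0.987, 0.161, 0.0]
ft_force: [0.9, 0.6, 5.0]
gripper_width: 0.0003
```

arm_command:
  moves: [0,0,0,-0.001,0,0,0,0,-0.001,0,0,0,0,0,0,0,0,0,0,0]

```text
time_s: 4.6
tcp_pos: [0.4278, 0.1455, 0.1118]
eef_rot: [0.0, 0.987, 0.161, 0.001]
ft_force: [0.0, 0.9, 7.1]
gripper_width: -0.0001
```

arm_command:
  moves: [0,0,0,0.005,0,0,0,0,0.025,0,0,0,0,0.03,0,0,0.036,0.009,0,0,0,0.036,0.009,0,0,0,0.036,0.009,0,0,0,0.036,0.009,0,0,0,0.036,0.009,0,0]

```text
time_s: 5.27
tcp_pos: [0.6087, 0.1908, 0.171]
eef_rot: [0.0, 0.987, 0.161, -0.001]
ft_force: [0.4, -0.5, 1.0]
gripper_width: 0.0002
```

arm_command:
  moves: [0,0.034,0.01,0,0,0,0,0,-0.02,0,0,0,0,0,0,0,0,0,0,0,0,0,0,0,0]

```text
time_s: 5.68
tcp_pos: [0.6406, 0.2003, 0.1518]
eef_rot: [0.0, 0.987, 0.161, -0.0]
ft_force: [0.2, 0.5, 1.4]
gripper_width: 0.0003
```

```bash
python3 - <<'E'
from h import *
s=robot.snapshot("side");t=robot.snapshot("top");st=robot.read_state();p=np.array(st["tcp_pos"])
print(np.round(p,4),st["ft_force"],st["time_s"],proj(s,p))
q=p.copy();q[2]=.125;print("expected cap centre px in crops",(proj(s,q)-[143,180])*5,"for x,y+5mm",(proj(s,q+[.005,0,0])-[143,180])*5,(proj(s,q+[0,.005,0])-[143,180])*5)
a=cv2.resize(s["img"][180:280,143:243,::-1],None,fx=5,fy=5,interpolation=cv2.INTER_CUBIC)
b=cv2.resize(s["img"][215:285,246:316,::-1],None,fx=4,fy=4,interpolation=cv2.INTER_CUBIC)
o=np.zeros((500,790,3),np.uint8);o[:,:500]=a;o[:280,510:790]=b
cv2.imwrite("pics/y1.png",o)
E
```

```text
[0.641  0.2003 0.1526] [-0.21156936  0.30532643  0.1002645 ] 5.7833 [189.85569413 210.21246068]
expected cap centre px in crops [242.47383776 201.28210531] for x,y+5mm [234.79151511 198.21597299] [234.86013342 206.21801375]
```

View pics/y1.png

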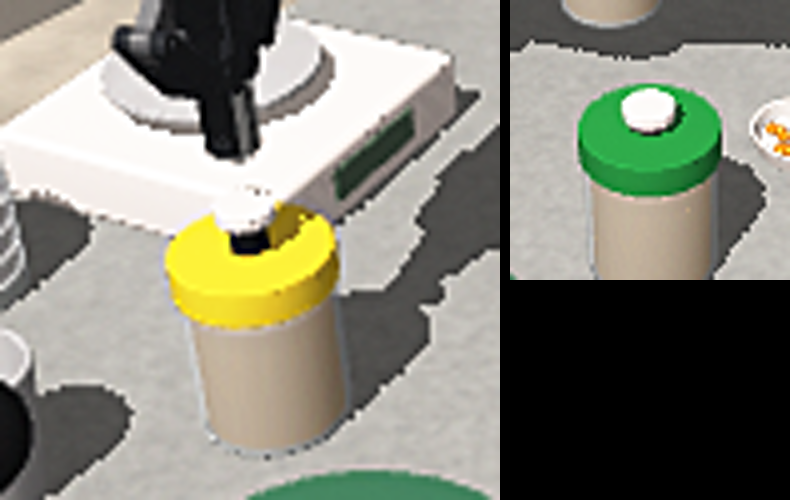

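Green's cap now sits low and its jar is upright. The yellow cap's top centre is at crop (246,202), against (242,201) expected, so it is about 2 mm off. Pressing.

arm_command:
  moves: [0,0,-0.002,-0.015,0,0,0,0,-0.007,0,0,0,0,-0.003,0,0,0,0,-0.003,0,0,0,0,-0.003,0,0,0,0,-0.002,0,0,0,0,-0.002,0,0,0,0,0,0]

```text
time_s: 6.45
tcp_pos: [0.6415, 0.1985, 0.1163]
eef_rot: [-0.0, 0.987, 0.161, 0.0]
ft_force: [-0.8, 0.1, 0.6]
gripper_width: -0.0002
```

arm_command:
  moves: [0,0,0,-0.001,0,0,0,0,-0.001,0,0,0,0,-0.001,0,0,0,0,0,0,0,0,0,0,0]

```text
time_s: 6.87
tcp_pos: [0.6416, 0.1985, 0.1137]
eef_rot: [-0.0, 0.987, 0.161, 0.0]
ft_force: [-1.5, -0.6, 5.4]
gripper_width: -0.0005
```

arm_command:
  moves: [0,0,0,-0.001,0,0,0,0,-0.001,0,0,0,0,0,0,0,0,0,0,0]

```text
time_s: 7.2
tcp_pos: [0.6417, 0.1985, 0.1121]
eef_rot: [-0.0, 0.987, 0.161, 0.001]
ft_force: [-2.4, 0.4, 6.5]
gripper_width: 0.0
```

arm_command:
  moves: [0,0,0,0.005,0,0,0,0,0.025,0,0,0,0,0.03,0,0,-0.018,-0.032,0,0,0,-0.018,-0.032,0,0,0,-0.018,-0.032,0,0,0,-0.018,-0.032,0,0,0,-0.018,-0.032,0,0]

```text
time_s: 7.87
tcp_pos: [0.5503, 0.0372, 0.1711]
eef_rot: [-0.0, 0.987, 0.161, -0.0]
ft_force: [0.8, -0.2, 0.3]
gripper_width: 0.0002
```

arm_command:
  moves: [0,-0.018,-0.032,0,0,0,-0.018,-0.032,0,0,0,-0.018,-0.032,0,0,0,-0.018,-0.032,0,0,0,-0.018,-0.032,0,0,0,-0.018,-0.032,0,0,0,-0.019,-0.032,0,0,0,0,0,-0.02,0]

```text
time_s: 8.53
tcp_pos: [0.4236, -0.1912, 0.1536]
eef_rot: [0.003, 0.987, 0.158, 0.002]
ft_force: [0.9, -1.0, 1.2]
gripper_width: -0.0
```

arm_command:
  moves: [0,0,0,0,0,0,0,0,0,0,0,0,0,0,0]

```text
time_s: 8.78
tcp_pos: [0.425, -0.185, 0.1518]
eef_rot: [-0.0, 0.987, 0.161, 0.0]
ft_force: [-0.6, 0.5, -0.5]
gripper_width: 0.0001
```

```bash
python3 - <<'E'
from h import *
s=robot.snapshot("side");t=robot.snapshot("top");st=robot.read_state();p=np.array(st["tcp_pos"])
print(np.round(p,4),st["ft_force"],st["time_s"],(proj(s,p)-[300,135])*5)
q=p.copy();q[2]=.125;f=lambda d:(proj(s,q+d)-[300,135])*5
print("expected cap centre px in crops",f([0,0,0]),"for x,y+5mm",f([.005,0,0]),f([0,.005,0]))
a=cv2.resize(s["img"][135:235,300:400,::-1],None,fx=5,fy=5,interpolation=cv2.INTER_CUBIC)
b=cv2.resize(s["img"][200:270,160:230,::-1],None,fx=4,fy=4,interpolation=cv2.INTER_CUBIC)
o=np.zeros((500,790,3),np.uint8);o[:,:500]=a;o[:280,510:790]=b
cv2.imwrite("pics/b1.png",o)
E
```

```text
[ 0.4252 -0.1849  0.1519] [-0.54636195 -0.79790843 -0.20401292] 8.8833 [241.91025793 172.18456764]
expected cap centre px in crops [238.51368038 216.56516303] for x,y+5mm [230.22570595 214.41970583] [234.51849803 220.09977299]
```

View pics/b1.png

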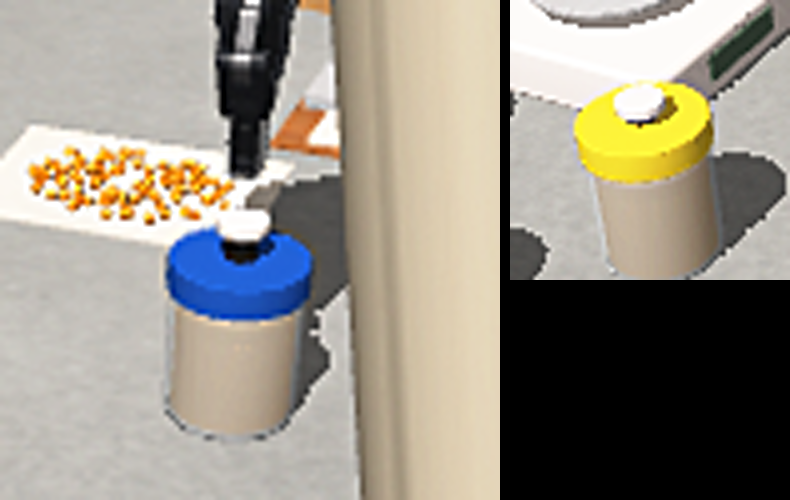

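Yellow's cap is down and its jar is upright. The blue cap is at crop (244,221) with the fingertip over it at (247,172). Pressing.

arm_command:
  moves: [0,-0.002,0,-0.015,0,0,0,0,-0.007,0,0,0,0,-0.003,0,0,0,0,-0.003,0,0,0,0,-0.003,0,0,0,0,-0.002,0,0,0,0,-0.002,0,0,0,0,0,0]

```text
time_s: 9.55
tcp_pos: [0.4226, -0.1856, 0.1162]
eef_rot: [0.0, 0.987, 0.161, 0.0]
ft_force: [-0.0, 0.1, 0.3]
gripper_width: 0.0
```

arm_command:
  moves: [0,0,0,-0.001,0,0,0,0,-0.001,0,0,0,0,-0.001,0,0,0,0,0,0,0,0,0,0,0]

```text
time_s: 9.97
tcp_pos: [0.4226, -0.1858, 0.1136]
eef_rot: [0.0, 0.987, 0.161, 0.0]
ft_force: [-0.7, 1.8, 4.5]
gripper_width: -0.0001
```

arm_command:
  moves: [0,0,0,-0.001,0,0,0,0,-0.001,0,0,0,0,0,0,0,0,0,0,0]

```text
time_s: 10.3
tcp_pos: [0.4226, -0.1858, 0.1118]
eef_rot: [0.0, 0.987, 0.161, 0.0]
ft_force: [-0.8, 1.9, 7.7]
gripper_width: 0.0002
```

Closed. Retract and move clear, back towards the start.

arm_command:
  moves: [0,0,0,0.005,0,0,0,0,0.025,0,0,0,0,0.035,0,0,0,0,0.035,0,0,-0.015,-0.035,0,0,0,-0.015,-0.035,0,0,0,-0.015,-0.035,0,0,0,-0.015,-0.035,0,0]

```text
time_s: 10.97
tcp_pos: [0.3614, -0.3269, 0.2115]
eef_rot: [0.0, 0.987, 0.161, -0.0]
ft_force: [1.4, -0.7, 0.1]
gripper_width: -0.0001
```

arm_command:
  moves: [0,-0.02,-0.03,0,0,0,-0.02,-0.03,0,0,0,-0.02,-0.03,0,0,0,-0.02,-0.03,0,0,0,0,0,0,0,0,0,0,0,0,0,0,0,0,0]

```text
time_s: 11.55
tcp_pos: [0.2825, -0.4451, 0.211]
eef_rot: [-0.0, 0.987, 0.161, -0.0]
ft_force: [-0.3, -0.3, 0.7]
gripper_width: 0.0008
```

```bash
python3 - <<'E'
from m import *
S=loc();st=robot.read_state();print(np.round(st["tcp_pos"],3),st["ft_force"],st["time_s"])
for n in S: cv2.imwrite(f"pics/{n}9.png",S[n]["img"][:,:,::-1])
o=np.zeros((600,800,3),np.uint8)
s=S["side"]["img"][:,:,::-1]
for i,(c,(t,p)) in enumerate(G.items()):
    x,y=p;k=cv2.resize(s[y-20:y+55,x-37:x+38],(300,300),interpolation=cv2.INTER_CUBIC);r,q=divmod(i,2);o[r*300:r*300+300,q*300:q*300+300]=k
cv2.imwrite("pics/fin.png",o[:,:600])
a=cv2.imread("pics/top0.png");d=cv2.absdiff(a,S["top"]["img"][:,:,::-1]).max(2)
cv2.imwrite("pics/diff.png",np.hstack([d[70:350,:470]])) 
E
```

```text
green [224.5 261. ] [ 12  13 128] [281.2 231.5] [ 25  12 247] top [0.4296 0.1447] side [0.4406 0.1223] tri [0.4289 0.1423 0.1369]
yellow [203.8 176.6] [ 12  12 103] [191.4 219.9] [ 25  16 255] top [0.6409 0.1976] side [0.6474 0.195 ] tri [0.6417 0.1983 0.1246]
blue [356.6 261.4] [ 12  13 122] [349.9 176. ] [ 25  19 316] top [ 0.4266 -0.184 ] side [ 0.4294 -0.2083] tri [ 0.4234 -0.184   0.1324]
red [313.2 187. ] [ 12  11 112] [271.6 175. ] [ 25  15 261] top [ 0.6136 -0.0777] side [ 0.6209 -0.0992] tri [ 0.6098 -0.0784  0.1327]
[ 0.283 -0.445  0.211] [ 0.06062588 -0.13894778  0.24777436] 11.65
```

View pics/fin.png

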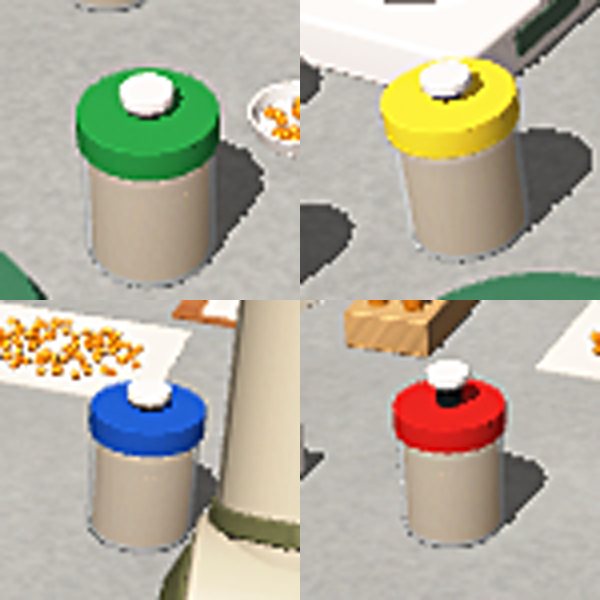

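View pics/diff.png

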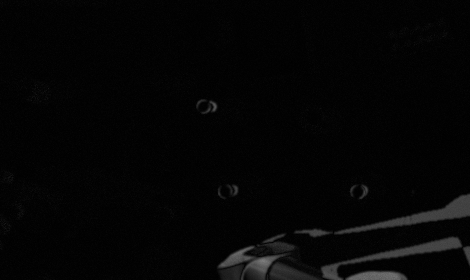

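The green, yellow and blue caps are down and red still stands high on its stem. The difference image shows only those three caps and the arm changed; no jar or loose item moved.

```bash
python3 -c "
from bench import robot
print(robot.sign_off())"
```

```text
the job is handed in; nothing more can be done
None
```

I pressed the vent plugs closed in the order green, yellow, blue, left the red one open, and handed the job in with the arm clear at about 11.7 s.

- **Plugs closed:** At each press the force passed the roughly 3 N of sliding friction and reached 6.5 to 7.7 N with the fingertip at about 112 mm. That is about 2 mm below the closed height, so each stem was on its stop with the cap slightly squeezed.
- **Nothing else moved:** The last pictures show those three caps low and red still high on its stem. Comparing the first and last top views showed changes only at the three caps and the arm. The area under the arm could not be compared.
- **Disagreements:**
  - My white-blob positions from the side camera were spoiled by the pale background, so I aimed with the top view and checked against side close-ups.
  - The detector once gave blue's cap as its best match for green's, and I corrected that from the picture.
  - A thin dark line still shows under blue's cap in the last picture. I put it down to the flatter viewing angle, because the force and height there matched the other two.

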